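# Tip the loose tart-tin bottoms into the return chest

## Task

Turn the two small turn buttons on the return chest fully aside, lift the cover out of the chest's mouth and lay it flat, right way up, on the bench top beside the chest. Then slide both loose tart-tin bottoms (the plain solid discs) along the deck, without lifting them off it, and over the edge of the mouth so that each tips on edge and drops right through the narrow slot into the bin below. Leave the tart ring, ramekin, dredger and bowl as they stand.

Things in the scene. Friction and masses are not known exactly. Their poses are not given: they have to be found in the camera images.
- chest: Fixed steel return chest, 280 (x) x 300 (y) x 150 mm high, on the bench (z = 0). Origin: centre of its underside; local x points from the robot side to the barred front, y left, z up. Its flat rimless top is the deck (local z 0.150). Each side of the mouth a batten (x 0.063 to 0.127, |y| 0.056 to 0.076), 8 mm above the deck, carries a turn button.
- mouth_edge (a point): Middle of the mouth's near edge, at deck height, chest local (0.070, 0, 0.150); axes as the chest. The mouth is an opening in the deck 50 mm along x from here, 90 mm along y. A chute falls at 60 degrees from this edge to the slot. A disc pushed slowly in +x tips nose down as its centre passes this edge and slides down through; pushed fast it can shoot across flat.
- slot (a point): Lower end of the narrow slot at the foot of the mouth, between chute and guide, chest local (0.102, 0, 0.109): 13 mm wide, 90 mm long (y), sloping down at 60 degrees towards +x.
- bin_floor (a point): Point on the floor of the catch bin under the slot, chest local (0.100, 0, 0.006). The bin spans local x 0.013 to 0.136, |y| up to 0.058, and is seen between bars in the front (+x) of the chest.
- button_l (a joint): Turn button on the left (+y) batten: angle in rad, 0 = bar pointing straight in over the cover and holding it, 1.57 = bar pointing to chest local +x, clear of it. Grows as it turns anticlockwise seen from above: the tab goes towards local +x, then outwards. Stops at 0 and 1.65; light friction (about 1.3 N at the tab), stays where left; fully aside means near its far stop.
- button_r (a joint): Turn button on the right (-y) batten: angle in rad, 0 = bar pointing straight in over the cover and holding it, 1.57 = bar pointing to chest local +x, clear of it. Grows as it turns clockwise seen from above: the tab goes towards local +x, then outwards. Stops at 0 and 1.65; light friction (about 1.3 N at the tab), stays where left; fully aside means near its far stop.
- button_l_pivot (a point): Pivot of the left turn button, on top of its bar, 163 mm above the bench. The brass bar is 11 mm wide, 5 mm thick, reaches 24 mm from the pivot on the tab side and 6 mm on the other.
- button_r_pivot (a point): Pivot of the right turn button, built as the left one's mirror image.
- button_l_tab (a point): Point on the upright brass tab (finger peg, 10 mm diameter, 22 mm tall, from 163 to 185 mm above the bench) of the left button, 174 mm above the bench; 19 mm from the pivot.
- button_r_tab (a point): The same point on the right button's tab.
- cover_knob (a point): Centre of the black knob (18 mm diameter, 22 mm tall) amid the loose 150 g cover; x across, y along, z up. Plate 64 x 106 x 5 mm, lies on the deck over the mouth, underside 16 mm below this point; a boss below it (36 x 84 x 6 mm, lowest face 22 mm below this point) sits in the mouth, so lift it straight up first. On the bench it rests on the boss, this point 22 mm up.
- disc_a_mid (a point): Plain round loose tart-tin bottom: bare steel disc, 56 mm diameter, 6 mm thick, about 60 g, lying flat on the chest's deck. The point is its centre.
- disc_b_mid (a point): Plain round loose tart-tin bottom: bare steel disc, 56 mm diameter, 6 mm thick, about 60 g, lying flat on the chest's deck. The point is its centre.
- tin_ring_mid (a point): Centre of the tart ring (an open dark steel ring, 62 mm diameter, 22 mm tall), which stands on the deck: a bystander.
- ramekin_mid (a point): Centre of the white ramekin (62 mm diameter, 40 mm tall), which stands on the deck: a bystander.
- dredger_mid (a point): Centre of the aluminium flour dredger (58 mm diameter, 75 mm tall), which stands on the bench beside the chest: a bystander.
- bowl_mid (a point): Centre of the small steel bowl (90 mm diameter at the rim, 40 mm tall), which stands on the bench beside the chest: a bystander.
There are look-alikes about, which are no part of the job. Leave any orange or purple look-alike of the part that bears cover_knob alone.

How it is judged:
By the outcome, as a careful person would: the job done as asked, in the order asked, and still so for the second after the job is handed in, with the robot touching nothing.
It also fails if it takes over 72 s, if anything falls off the work surface, if the arm or the gripper's body presses on something with over 40 N, if the wrist force passes 120 N, or if a joint passes its speed limit or range.

## Robot

A 7-joint arm with a two-finger parallel gripper is mounted at the origin on the work surface. World frame = base frame: x ahead of the robot, y to its left, z up, the work surface at z = 0. Lengths are in m, angles in rad, forces in N, time in s.
With the tool pointing down it reaches from about 0.4 to 0.85 m from the base axis. Payload 10.4 kg.
Tool frame: the origin (TCP) lies at the very end of the fingers, on their centre line; the grasp point (between the pads) lies 19 mm behind it (manip.grip_depth is the distance from the TCP to the grasp point, in m); z points along the fingers, x is the direction in which the jaws open and shut, and the axes are right-handed (so a half turn about z gives the same grasp; the last joint's range is limited). The gripper opens to 85 mm and grips with 20 to 120 N. Pads are 22 mm wide; open, the fingers measure 114 mm over their backs; the gripper's body (76 mm by 85 mm) begins 54 mm behind the grasp point. The pads swing forward as they close: fully open they stand 13 mm farther back than shut.
Start: joints at [-0.023, 0.332, -0.065, 1.46, 0.022, 1.35, -0.088], TCP at [0.625, 0, 0.231] pointing down, gripper open.
Joint ranges: [-2.6, 2.6], [-0.5, 2.12], [-1.47, 1.34], [0.16, 2.42], [-1.27, 4.41], [0.06, 2.06], [-2.6, 2.6]. Speed limits (rad/s): [2.22, 2.22, 2.79, 2.79, 3.14, 3.14, 3.14].

## Interface

Orientations are given as a unit quaternion [x, y, z, w].
In Python, from workcell import manip, cams gives the robot as it stands. The module is installed in compiled form; this text tells all that it offers.
- The arm moves only by the tool move_arm, never from a script. Its arguments are lists of equal length, an entry for each row: "claw": the opening, from 0 (shut) to 1 (fully open); "dp": the shift along the tool's x, y, z as a fraction of full scale, a list of three; "turn": the turn, a rotation vector about the tool's x, y, z as a fraction of full scale, a list of three. A call has 1 to 8 rows; each row shifts and turns the commanded pose from where the row before left it, along the tool's axes as they then stand; what a row does not reach is not made up. Full scale, the value 1, is 200 mm for a shift and 45 degrees for a turn. A row lasts 1/12 s, in which the tool goes at most 41.7 mm and 7.16 degrees, less where a joint would pass 70% of its speed; a pose out of reach is approached as far as the arm can. A call with a number of a shift or a turn outside -1 to 1 is refused whole. A call with a gripper value outside its range is refused whole. The fingers move at their own pace and stop on an object; "grip_force" is the grip in N (left out, the last holds). Time passes only in rows, so rows that do not move let the fingers close. It gives the time, the measured TCP pose, the force and the opening at its end, in the units of the state.
- manip.get_obs(): the state, without advancing time (a new reading comes with each control period).
- cams.camera(name): name is "scene" or "side" or "wrist"; returns the picture (480x640x3 uint8, red, green, blue); there is no depth.
- cams.camera_info(name): a dict with "fx", "fy", "cx", "cy" (pixels), "pose" (4x4, takes a point from camera to world coordinates); the wrist camera has in their place "tool_from_camera" (4x4, takes a point from camera to tool coordinates, whose origin is the TCP and whose axes are the tool frame's). Camera axes: x right, y down, z forward; pixel columns grow to the right and rows downward; lengths in m; the calibration is good to about 2 mm. The wrist camera is an equidistant fisheye: a pixel r from the principal point sees the ray r / f radians off the axis. A picture is of the moment at which its call begins: read the wrist's pose just before it. camera_info takes no time and is no camera call.
- manip.hand_in(): hands the job in, once; it reports no verdict.
The state is a dict: "clock": time; "joint_pos": joint angles; "joint_velocities": joint speeds; "tau": joint torques, N m; "position": TCP position; "ee_rot": TCP orientation; "ft_force": force on the tool from outside, world axes, zero at the start; "torque": the same for the moment, N m; "grip_width": opening from 0.0 (shut) to 1.0 (fully open).
Only numpy, scipy, OpenCV 4.12 (cv2) and the standard library are available. Lean on these libraries where they do the work, as an engineer would, in place of code of your own. Each camera call takes 0.05 s, during which the arm holds its last target.

## Working session

There is one attempt and no reset: what is moved stays moved. The work goes in short steps, Python scripts to look and compute and a tool call to move; the robot and the scene stay as the last step left them, time stands still between calls to the robot, and variables do not carry over. Pictures are saved under pics/ and viewed, and the job is handed in when it is done.

Besides the shell and the picture viewer there is one more tool, called by a JSON object that holds its "method" and its "body", one argument or row to a line. move_arm: Moves the arm, as the interface text tells. Shift numbers are shares of 200 mm and turn numbers shares of 45 degrees, none past 1 either way. Its arguments: {"type":"object","properties":{"claw":{"type":"array","items":{"type":"number"}},"dp":{"type":"array","items":{"type":"array","items":{"type":"number"}}},"turn":{"type":"array","items":{"type":"array","items":{"type":"number"}}},"grip_force":{"type":"number"}},"required":["claw","dp","turn"]}

```bash
mkdir -p pics; ls
cat > h.py <<'E'
import numpy as np,cv2
from workcell import manip,cams
def save(n,f,crop=None,s=1):
    im=cams.camera(n)
    cv2.imwrite('pics/raw_'+f,im[:,:,::-1])
    return im
E
python3 - <<'E'
from h import *
np.set_printoptions(precision=4,suppress=True)
o=manip.get_obs();print(o)
for n in("scene","side","wrist"):
    save(n,n+'0.png');print(n,cams.camera_info(n))
E
```

```text
pics
{'clock': 0.0, 'joint_pos': array([-0.0226,  0.3329, -0.0647,  1.4609,  0.0216,  1.3499, -0.0885]), 'joint_velocities': array([-0.0011, -0.001 ,  0.0014,  0.0001, -0.0004, -0.0026,  0.001 ]), 'tau': array([  0.0005, -62.545 ,   0.0497, -39.161 ,   0.0164,   0.0098,
        -0.    ]), 'position': array([ 0.6246, -0.    ,  0.2305]), 'ee_rot': array([ 1.    , -0.    , -0.0007,  0.    ]), 'ft_force': array([-0.1742, -0.0949,  0.7568]), 'torque': array([0.0316, 0.042 , 0.0134]), 'grip_width': 0.999954786782584}
scene {'fx': 624.7494952753577, 'fy': 624.7494952753577, 'cx': 318.857273066114, 'cy': 233.44298023424216, 'pose': array([[-0.8915,  0.3326, -0.3077,  1.0267],
       [ 0.4531,  0.6602, -0.5991,  0.8239],
       [ 0.0039, -0.6735, -0.7392,  1.123 ],
       [ 0.    ,  0.    ,  0.    ,  1.    ]])}
side {'fx': 472.140940316655, 'fy': 472.140940316655, 'cx': 329.0874675383735, 'cy': 233.8791350206498, 'pose': array([[ 0.8222, -0.3424,  0.4546,  0.1879],
       [-0.5687, -0.4616,  0.6809, -0.5761],
       [-0.0233, -0.8183, -0.5743,  0.6241],
       [ 0.    ,  0.    ,  0.    ,  1.    ]])}
wrist {'fx': 371.64829954431775, 'fy': 371.64829954431775, 'cx': 325.96571991691576, 'cy': 243.05944871670178, 'tool_from_camera': array([[ 1.    , -0.0008,  0.0006, -0.0003],
       [ 0.0006,  0.9575,  0.2885, -0.073 ],
       [-0.0008, -0.2885,  0.9575, -0.1433],
       [ 0.    ,  0.    ,  0.    ,  1.    ]])}
```

View pics/raw_scene0.png

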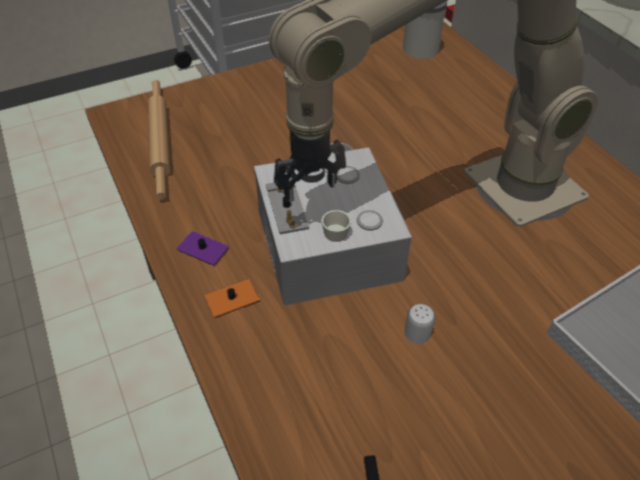

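View pics/raw_side0.png

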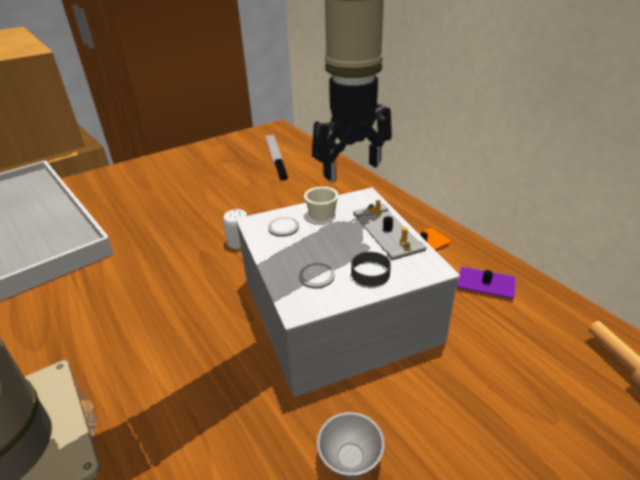

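View pics/raw_wrist0.png

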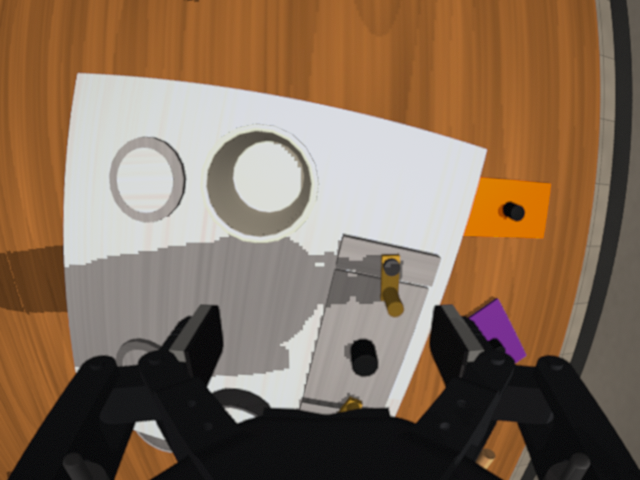

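Run:
```python
import cv2
a=cv2.imread('pics/raw_side0.png')[160:400,220:470];cv2.imwrite('pics/c_side0.png',cv2.resize(a,None,fx=3,fy=2.5*1,interpolation=cv2.INTER_CUBIC) if 0 else cv2.resize(a,(625,600),interpolation=cv2.INTER_CUBIC))
a=cv2.imread('pics/raw_scene0.png')[140:310,240:420];cv2.imwrite('pics/c_scene0.png',cv2.resize(a,(635,600),interpolation=cv2.INTER_CUBIC))
```

```text
(no output)
```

View pics/c_side0.png

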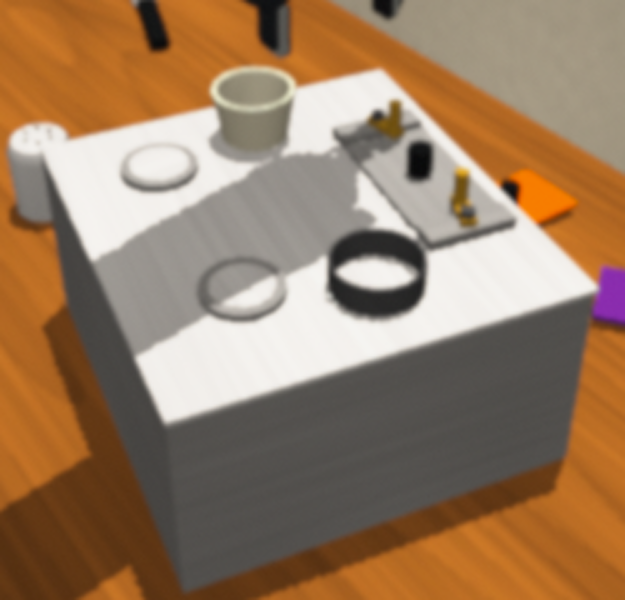

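View pics/c_scene0.png

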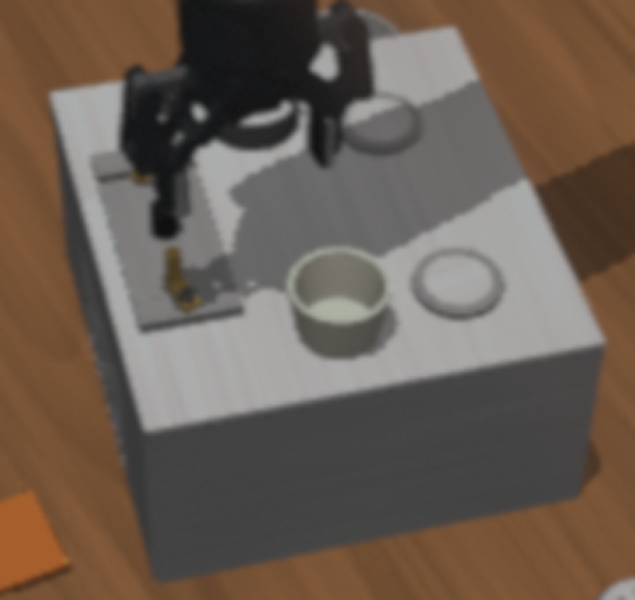

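```bash
cat >> h.py <<'E'
from scipy.spatial.transform import Rotation as R
np.set_printoptions(precision=4,suppress=True)
def ray(n,uv,obs=None):
    i=cams.camera_info(n);u,v=uv
    x=(u-i['cx'])/i['fx'];y=(v-i['cy'])/i['fy']
    if n=='wrist':
        r=np.hypot(x,y);d=np.array([np.sin(r)*x/r,np.sin(r)*y/r,np.cos(r)])
        T=np.eye(4);T[:3,:3]=R.from_quat(obs['ee_rot']).as_matrix();T[:3,3]=obs['position'];P=T@i['tool_from_camera']
    else: d=np.array([x,y,1.]);P=i['pose']
    d=P[:3,:3]@d;return P[:3,3],d/np.linalg.norm(d)
def onz(n,uv,z,obs=None):
    o,d=ray(n,uv,obs);return (o+d*(z-o[2])/d[2])
E
python3 - <<'E'
from h import *
o=manip.get_obs()
S=lambda x,y:(220+x/2.5,160+y/2.5)
C=lambda x,y:(240+x*180/635,140+y*170/600)
pr=lambda *a:print(*a)
print('side corners',[onz('side',S(*p),.15)[:2] for p in [(45,148),(382,70),(597,290),(168,422)]])
print('scene corners',[onz('scene',C(*p),.15)[:2] for p in [(602,343),(147,432),(50,93),(458,27)]])
print('wrist corners',[onz('wrist',p,.15,o)[:2] for p in [(78,73),(486,149)]])
print('disc1',onz('side',S(159,164),.156),onz('scene',C(458,281),.156),onz('wrist',(147,178),.156,o))
print('disc2',onz('side',S(242,286),.156),onz('scene',C(381,122),.156))
print('ramekin rim',onz('side',S(253,93),.19),onz('wrist',(262,182),.19,o),'base',onz('wrist',(268,176),.152,o))
print('ring top',onz('side',S(377,258),.172))
print('knob top',onz('side',S(421,149),.177), onz('wrist',(360,344),.177,o))
print('tab L', onz('wrist',(394,308),.185,o),onz('side',S(396,103),.185),'pivL',onz('wrist',(391,266),.166,o))
print('tab R', onz('side',S(462,173),.185),'pivR',onz('side',S(468,213),.163))
print('cover corners wrist',[onz('wrist',p,.155,o)[:2] for p in [(337,268),(428,287)]], 'batten',[onz('wrist',p,.158,o)[:2] for p in [(343,234),(440,256)]])
print('bowl',onz('side',(350,445),.04),'dredger',onz('scene',(421,313),.075))
E
```

```text
side corners [array([0.455, 0.125]), array([0.726 , 0.0661]), array([ 0.6593, -0.2255]), array([ 0.3892, -0.1652])]
scene corners [array([0.4546, 0.1314]), array([0.7247, 0.0721]), array([ 0.6606, -0.2214]), array([ 0.3853, -0.1587])]
wrist corners [array([0.453 , 0.1286]), array([0.7261, 0.0678])]
disc1 [0.508  0.0482 0.156 ] [0.5088 0.0536 0.156 ] [0.5108 0.0506 0.156 ]
disc2 [ 0.4815 -0.0992  0.156 ] [ 0.4819 -0.0924  0.156 ]
ramekin rim [0.5856 0.0417 0.19  ] [0.5925 0.0496 0.19  ] base [0.5896 0.0484 0.152 ]
ring top [ 0.5526 -0.1422  0.172 ]
knob top [ 0.6478 -0.0716  0.177 ] [ 0.6456 -0.0518  0.177 ]
tab L [ 0.6635 -0.0228  0.185 ] [ 0.6642 -0.0244  0.185 ] pivL [ 0.6637 -0.0041  0.166 ]
tab R [ 0.6424 -0.1183  0.185 ] pivR [ 0.6372 -0.132   0.163 ]
cover corners wrist [array([ 0.6314, -0.0093]), array([ 0.6917, -0.0232])] batten [array([0.6348, 0.0137]), array([ 0.6968, -0.0006])]
bowl [ 0.3976 -0.2973  0.04  ] dredger [0.5041 0.2633 0.075 ]
```

Candidates for the cover: black-knobbed grey plate on the deck (side 388,224), versus the orange (side 432,240) and purple (side 487,283) plates on the bench. I choose the grey one in the mouth, and the crops confirm it sits between the brass buttons. The discs are at side (284,226) and (317,274). The dark ring (370,268) and the ramekin are bystanders.

The chest fits at centre (0.557,-0.047) with yaw about -12.6°. Its sides measure 0.278 x 0.299 m, against 0.280 x 0.300 given.

{"method": "move_arm", "body": {
  "claw": [0.35,0.35,0.35,0.35,0.35,0.35,0.35],
  "dp": [
    [0.095,0.055,0],
    [0.095,0.055,0],
    [0,0,0],
    [0,0,0],
    [0,0,0],
    [0,0,0],
    [0,0,0]
  ],
  "turn": [
    [0,0,0],
    [0,0,0],
    [0,0,-0.144],
    [0,0,-0.144],
    [0,0,-0.144],
    [0,0,-0.144],
    [0,0,-0.144]
  ]
}}

```text
clock: 0.73
position: [0.6629, -0.022, 0.2309]
ee_rot: [0.96, 0.282, -0.0, -0.0]
ft_force: [0.4, 0.7, -0.3]
grip_width: 0.35
```

Run:
```python
from h import *
o=manip.get_obs();print(o['position'],R.from_quat(o['ee_rot']).as_matrix()[:,0],o['grip_width'])
save('wrist','w1.png')
```

```text
[ 0.6629 -0.022   0.2309] [ 0.8413  0.5405 -0.0005] 0.35013589762990566
```

View pics/raw_w1.png

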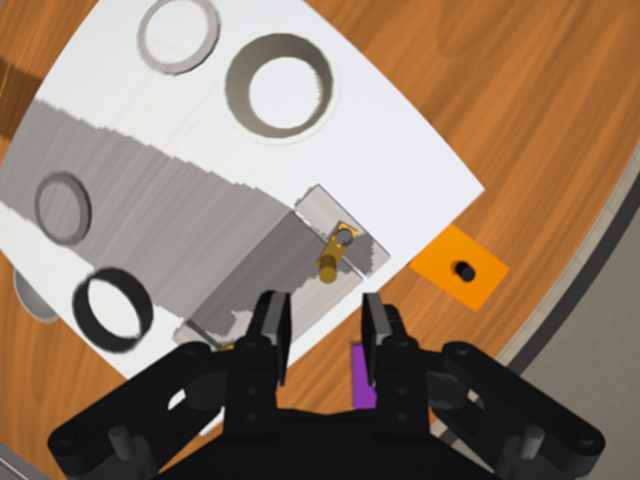

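Run:
```python
from h import *
o=manip.get_obs()
w=lambda p,z:onz('wrist',p,z,o)
print('tab',w((327,274),.185),'pivot',w((344,235),.166))
print('discA',w((178,35),.156),'discB',w((63,208),.156),'ring',w((113,309),.172),'ramekin',w((280,88),.19))
print('corner',w((484,187),.15))
```

```text
tab [ 0.6638 -0.0233  0.185 ] pivot [ 0.6629 -0.0037  0.166 ]
discA [0.5106 0.0454 0.156 ] discB [ 0.4857 -0.0975  0.156 ] ring [ 0.5588 -0.1322  0.172 ] ramekin [0.5909 0.0463 0.19  ]
corner [0.7241 0.0698 0.15  ]
```

{"method": "move_arm", "body": {
  "claw": [0.35,0.35,0.35,0.35,0.2,0.2,0.2],
  "dp": [
    [0,0,0.13],
    [0,0,0.1],
    [0,0,0.06],
    [0,0,0.025],
    [0,0,0],
    [0,0,0],
    [0.02,0,0]
  ],
  "turn": [
    [0,0,0],
    [0,0,0],
    [0,0,0],
    [0,0,0],
    [0,0,0],
    [0,0,0],
    [0,0,0]
  ]
}}

```text
clock: 1.37
position: [0.667, -0.0203, 0.1699]
ee_rot: [0.96, 0.278, 0.001, 0.0]
ft_force: [0.2, -1.4, 0.7]
grip_width: 0.198
```

{"method": "move_arm", "body": {
  "claw": [0.2,0.2,0.2,0.2,0.2,0.2,0.2,0.2],
  "dp": [
    [0.025,0,0],
    [0.025,0,0],
    [0.025,0,0],
    [0.025,0,0],
    [0.015,0,0],
    [0.012,0,0],
    [0,0,0],
    [0,0,0]
  ],
  "turn": [
    [0,0,0],
    [0,0,0],
    [0,0,0],
    [0,0,0],
    [0,0,0],
    [0,0,0],
    [0,0,0],
    [0,0,0]
  ]
}}

```text
clock: 2.03
position: [0.6869, -0.0057, 0.1682]
ee_rot: [0.96, 0.279, -0.001, -0.0]
ft_force: [-7.6, -1.9, 2.6]
grip_width: 0.205
```

Run:
```python
from h import *
o=manip.get_obs();print(o['position'],o['ft_force'],o['grip_width'])
a=save('side','s2.png')
cv2.imwrite('pics/s2c.png',cv2.resize(a[150:270,330:470,::-1],(700,600),interpolation=cv2.INTER_CUBIC))
```

```text
[ 0.6869 -0.0057  0.1682] [-7.5781 -1.9235  2.6166] 0.20507707845981596
```

View pics/s2c.png

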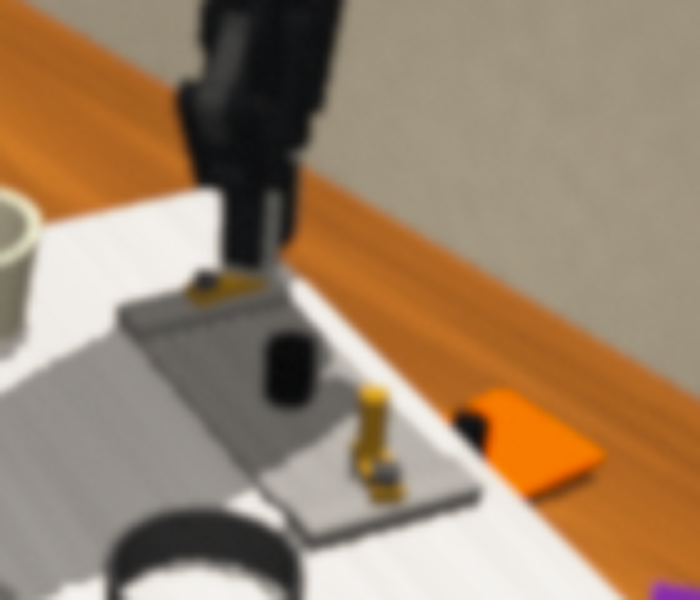

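{"method": "move_arm", "body": {
  "claw": [0.3,0.3,0.35,0.35,0.35,0.35,0.35,0.35],
  "dp": [
    [-0.02,0,-0.02],
    [0,0,-0.15],
    [0,0,-0.14],
    [-0.125,0.09,0],
    [-0.125,0.09,0],
    [-0.125,0.09,0],
    [-0.09,0.07,0],
    [0,0,0]
  ],
  "turn": [
    [0,0,0],
    [0,0,0],
    [0,0,0],
    [0,0,0],
    [0,0,0],
    [0,0,0],
    [0,0,0],
    [0,0,0.15]
  ]
}}

```text
clock: 2.75
position: [0.6411, -0.1223, 0.2312]
ee_rot: [0.975, 0.22, 0.0, 0.002]
ft_force: [-0.3, -0.0, -1.3]
grip_width: 0.347
```

{"method": "move_arm", "body": {
  "claw": [0.35,0.35,0.35,0.35,0.35,0.35,0.35,0.35],
  "dp": [
    [0,0,0],
    [0,0,0],
    [0,0,0],
    [0,0,0],
    [0,0,0],
    [0,0,0],
    [0,0,0],
    [0,0,0]
  ],
  "turn": [
    [0,0,0.154],
    [0,0,0.154],
    [0,0,0.154],
    [0,0,0.154],
    [0,0,0.154],
    [0,0,0.154],
    [0,0,0.154],
    [0,0,0.154]
  ]
}}

```text
clock: 3.42
position: [0.6429, -0.1151, 0.2308]
ee_rot: [0.966, -0.26, 0.001, -0.0]
ft_force: [0.9, 0.4, -0.2]
grip_width: 0.351
```

{"method": "move_arm", "body": {
  "claw": [0.35,0.35,0.35,0.35,0.35],
  "dp": [
    [0,0,0],
    [0,0,0],
    [0,0,0],
    [0,0,0],
    [0,0,0]
  ],
  "turn": [
    [0,0,0.154],
    [0,0,0.154],
    [0,0,0.154],
    [0,0,0.154],
    [0,0,0]
  ]
}}

```text
clock: 3.83
position: [0.6428, -0.1151, 0.2308]
ee_rot: [0.875, -0.483, 0.001, -0.0]
ft_force: [0.9, -0.3, 0.5]
grip_width: 0.35
```

Run:
```python
from h import *
o=manip.get_obs();print(o['position'],R.from_quat(o['ee_rot']).as_matrix(),o['grip_width'])
save('wrist','w3.png')
```

```text
[ 0.6428 -0.1151  0.2308] [[ 0.5328 -0.8462  0.0014]
 [-0.8462 -0.5328  0.0003]
 [ 0.0005 -0.0014 -1.    ]] 0.3495898486393354
```

View pics/raw_w3.png

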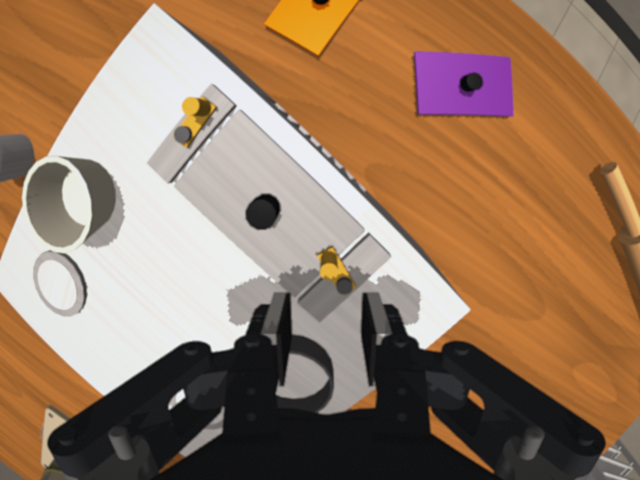

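Run:
```python
from h import *
o=manip.get_obs()
a=cv2.imread('pics/raw_w3.png');cv2.imwrite('pics/w3c.png',cv2.resize(a[70:310,140:400],(650,600),interpolation=cv2.INTER_CUBIC))
w=lambda p,z:onz('wrist',p,z,o)
print('tab',w((327,253),.185),'pivot',w((344,285),.166),'knob',w((262,206),.177),'tabL',w((192,104),.185),'pivL',w((184,133),.166))
```

```text
tab [ 0.6523 -0.1101  0.185 ] pivot [ 0.6353 -0.1333  0.166 ] knob [ 0.6536 -0.0673  0.177 ] tabL [ 0.6827 -0.0072  0.185 ] pivL [ 0.6636 -0.0047  0.166 ]
```

View pics/w3c.png

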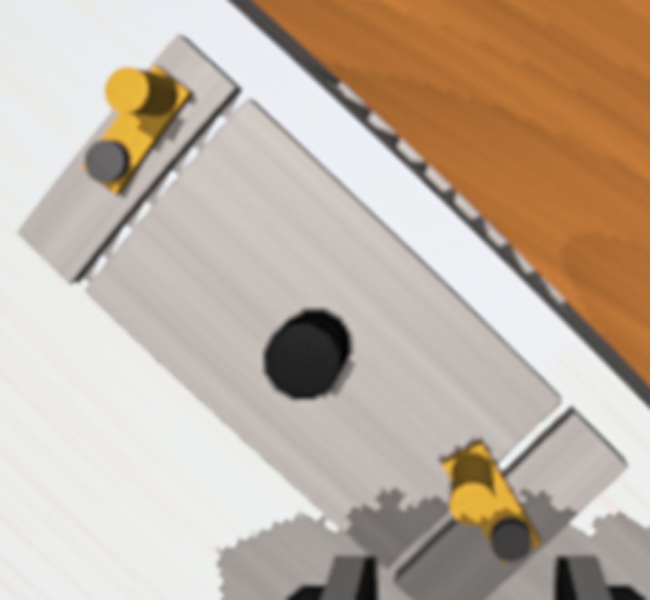

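{"method": "move_arm", "body": {
  "claw": [0.35,0.35,0.35,0.35,0.2,0.2,0.2],
  "dp": [
    [0,0,0.13],
    [0,0,0.1],
    [0,0,0.06],
    [0,0,0.025],
    [0,0,0],
    [0,0,0],
    [0.02,0,0]
  ],
  "turn": [
    [0,0,0],
    [0,0,0],
    [0,0,0],
    [0,0,0],
    [0,0,0],
    [0,0,0],
    [0,0,0]
  ]
}}

```text
clock: 4.47
position: [0.6453, -0.1185, 0.1688]
ee_rot: [0.877, -0.48, 0.001, -0.001]
ft_force: [0.4, 0.8, 0.3]
grip_width: 0.199
```

{"method": "move_arm", "body": {
  "claw": [0.2,0.2,0.2,0.2,0.2,0.2,0.2,0.2],
  "dp": [
    [0.025,0,0],
    [0.025,0,0],
    [0.025,0,0],
    [0.025,0,0],
    [0.015,0,0],
    [0.012,0,0],
    [0,0,0],
    [0,0,0]
  ],
  "turn": [
    [0,0,0],
    [0,0,0],
    [0,0,0],
    [0,0,0],
    [0,0,0],
    [0,0,0],
    [0,0,0],
    [0,0,0]
  ]
}}

```text
clock: 5.13
position: [0.6573, -0.1405, 0.1671]
ee_rot: [0.877, -0.481, -0.001, 0.0]
ft_force: [-5.2, 2.9, 3.2]
grip_width: 0.199
```

{"method": "move_arm", "body": {
  "claw": [0.3,0.3,0.4,0.4,0.4,0.4,0.4,0.4],
  "dp": [
    [-0.02,0,-0.02],
    [0,0,-0.15],
    [0,0,-0.14],
    [-0.155,-0.08,0],
    [-0.155,-0.08,0],
    [0,0,0],
    [0,0,0],
    [0,0,0]
  ],
  "turn": [
    [0,0,0],
    [0,0,0],
    [0,0,0],
    [0,0,0],
    [0,0,0],
    [0,0,0.143],
    [0,0,0.143],
    [0,0,0.143]
  ]
}}

```text
clock: 5.8
position: [0.65, -0.0674, 0.2299]
ee_rot: [0.782, -0.623, 0.001, -0.0]
ft_force: [0.1, -0.4, 0.1]
grip_width: 0.404
```

{"method": "move_arm", "body": {
  "claw": [0.4,0.4,0.4,0.4,0.4],
  "dp": [
    [0,0,0],
    [0,0,0],
    [0,0,0],
    [0,0,0],
    [0,0,0]
  ],
  "turn": [
    [0,0,0.143],
    [0,0,0.143],
    [0,0,0.143],
    [0,0,0.143],
    [0,0,0]
  ]
}}

```text
clock: 6.22
position: [0.6499, -0.0681, 0.2297]
ee_rot: [-0.623, 0.782, -0.001, 0.0]
ft_force: [0.3, 0.6, 0.3]
grip_width: 0.402
```

Run:
```python
from h import *
o=manip.get_obs();print(o['position'],R.from_quat(o['ee_rot']).as_matrix(),o['joint_pos'])
save('wrist','w4.png')
a=save('side','s4.png')
cv2.imwrite('pics/s4c.png',cv2.resize(a[150:270,330:470,::-1],(700,600),interpolation=cv2.INTER_CUBIC))
```

```text
[ 0.6499 -0.0681  0.2297] [[-0.223  -0.9748  0.001 ]
 [-0.9748  0.223  -0.0008]
 [ 0.0006 -0.0011 -1.    ]] [-0.1399  0.3958  0.2358  1.3942 -0.0915  1.3613 -1.6984]
```

View pics/raw_w4.png

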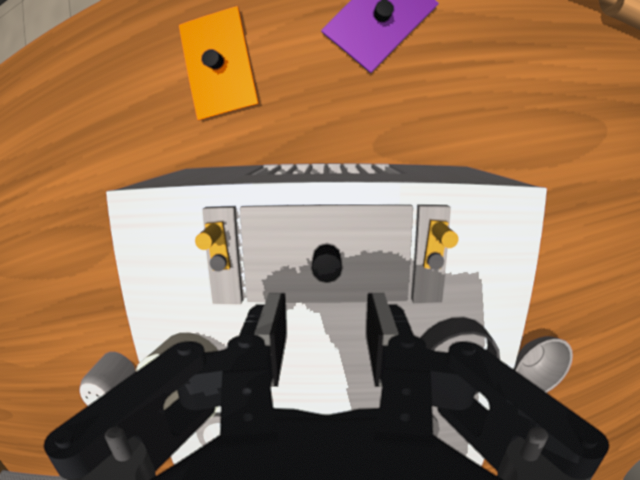

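View pics/s4c.png

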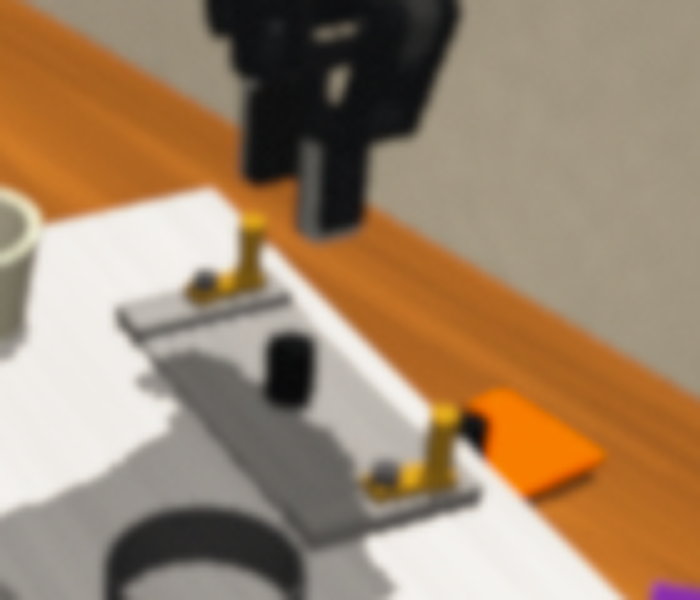

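{"method": "move_arm", "body": {
  "claw": [0.4,0.4,0.4,0.4,0,0,0,0],
  "dp": [
    [0,0,0.15],
    [0,0,0.1],
    [0,0,0.07],
    [0,0,0.03],
    [0,0,0],
    [0,0,0],
    [0,0,0],
    [0,0,0]
  ],
  "turn": [
    [0,0,0],
    [0,0,0],
    [0,0,0],
    [0,0,0],
    [0,0,0],
    [0,0,0],
    [0,0,0],
    [0,0,0]
  ],
  "grip_force": 40
}}

```text
clock: 6.98
position: [0.6502, -0.0677, 0.1604]
ee_rot: [-0.626, 0.78, -0.001, 0.001]
ft_force: [-0.2, 0.5, -1.2]
grip_width: 0.187
```

{"method": "move_arm", "body": {
  "claw": [0,0,0,0,0,0,0],
  "dp": [
    [0,0,-0.02],
    [0,0,-0.04],
    [0,0,-0.06],
    [0,0,-0.1],
    [0,0,-0.1],
    [0,0,-0.1],
    [0,0,0]
  ],
  "turn": [
    [0,0,0],
    [0,0,0],
    [0,0,0],
    [0,0,0],
    [0,0,0],
    [0,0,0],
    [0,0,0]
  ]
}}

```text
clock: 7.57
position: [0.6516, -0.0679, 0.2495]
ee_rot: [-0.626, 0.78, -0.003, 0.003]
ft_force: [0.1, -0.7, -0.4]
grip_width: 0.188
```

Run:
```python
from h import *
o=manip.get_obs();print(o['position'],o['grip_width'])
a=save('side','s5.png')
```

```text
[ 0.6516 -0.0679  0.2495] 0.1881517609941123
```

View pics/raw_s5.png

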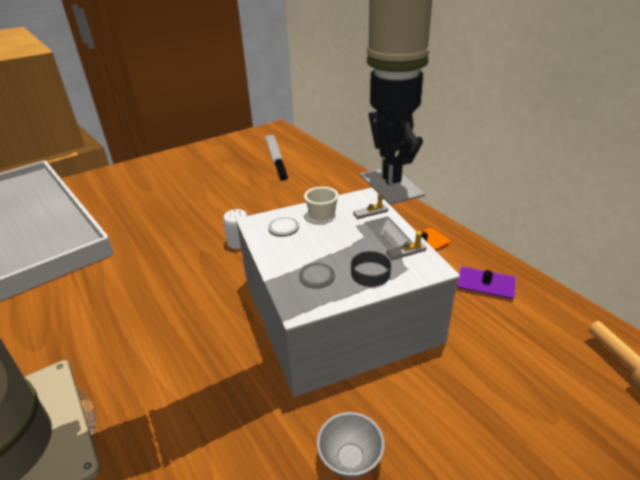

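{"method": "move_arm", "body": {
  "claw": [0,0,0,0,0,0,0,0],
  "dp": [
    [0.173,0.01,0],
    [0.173,0.01,0],
    [0.173,0.01,0],
    [0.173,0.01,0],
    [0.173,0.01,0],
    [0.173,0.01,0],
    [0.173,0.01,0],
    [0.173,0.01,0]
  ],
  "turn": [
    [0,0,0],
    [0,0,0],
    [0,0,0],
    [0,0,0],
    [0,0,0],
    [0,0,0],
    [0,0,0],
    [0,0,0]
  ]
}}

```text
clock: 8.28
position: [0.573, -0.3356, 0.2428]
ee_rot: [-0.626, 0.78, 0.0, -0.0]
ft_force: [0.2, -0.7, -0.9]
grip_width: 0.19
```

{"method": "move_arm", "body": {
  "claw": [0,0,0,0,0,0,0,0],
  "dp": [
    [0,0,0],
    [0,0,0.18],
    [0,0,0.18],
    [0,0,0.18],
    [0,0,0.18],
    [0,0,0.15],
    [0,0,0.1],
    [0,0,0]
  ],
  "turn": [
    [0,0,0],
    [0,0,0],
    [0,0,0],
    [0,0,0],
    [0,0,0],
    [0,0,0],
    [0,0,0],
    [0,0,0]
  ]
}}

```text
clock: 8.95
position: [0.5709, -0.3321, 0.0436]
ee_rot: [-0.626, 0.78, 0.004, -0.002]
ft_force: [-1.1, 0.4, -1.9]
grip_width: 0.189
```

Run:
```python
from h import *
o=manip.get_obs();print(o['position'],R.from_quat(o['ee_rot']).as_matrix(),o['grip_width'])
a=save('side','s6.png')
```

```text
[ 0.5709 -0.3321  0.0436] [[-0.2171 -0.9761 -0.0079]
 [-0.9761  0.2171  0.0039]
 [-0.0021  0.0086 -1.    ]] 0.18888895798568256
```

View pics/raw_s6.png

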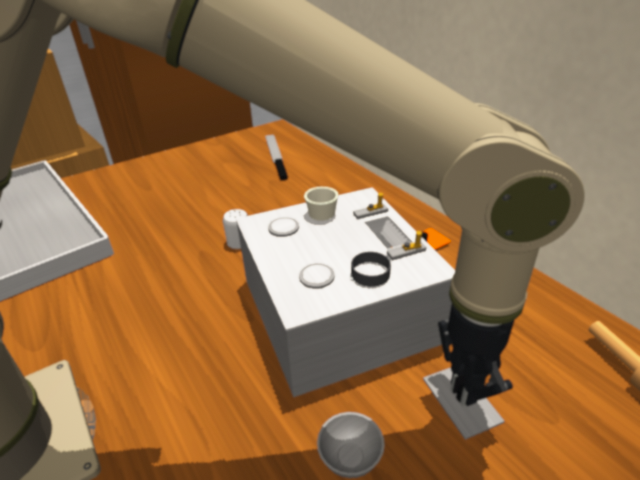

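{"method": "move_arm", "body": {
  "claw": [0,0,0,0,0,0],
  "dp": [
    [0,0,0],
    [0,0,0.06],
    [0,0,0.04],
    [0,0,0.02],
    [0,0,0.01],
    [0,0,0]
  ],
  "turn": [
    [0,0,0],
    [0,0,0],
    [0,0,0],
    [0,0,0],
    [0,0,0],
    [0,0,0]
  ]
}}

```text
clock: 9.5
position: [0.5737, -0.3341, 0.0229]
ee_rot: [-0.626, 0.78, 0.0, -0.0]
ft_force: [-0.4, 0.1, -1.6]
grip_width: 0.196
```

Run:
```python
from h import *
o=manip.get_obs();print(o['position'],R.from_quat(o['ee_rot']).as_matrix()[:,2],o['ft_force'])
```

```text
[ 0.5737 -0.3341  0.0229] [-0.0005  0.0003 -1.    ] [-0.4087  0.0981 -1.5507]
```

{"method": "move_arm", "body": {
  "claw": [0,0,0,0,0],
  "dp": [
    [0,0,0.015],
    [0,0,0.01],
    [0,0,0.005],
    [0,0,0.003],
    [0,0,0]
  ],
  "turn": [
    [0,0,0],
    [0,0,0],
    [0,0,0],
    [0,0,0],
    [0,0,0]
  ]
}}

```text
clock: 9.92
position: [0.5739, -0.3342, 0.0166]
ee_rot: [-0.626, 0.78, 0.0, 0.0]
ft_force: [0.0, 0.1, -2.0]
grip_width: 0.19
```

Run:
```python
from h import *
o=manip.get_obs();print(o['position'],R.from_quat(o['ee_rot']).as_matrix()[:,2],o['ft_force'])
```

```text
[ 0.5739 -0.3342  0.0166] [ 0.      0.0001 -1.    ] [ 0.0243  0.0826 -2.0216]
```

{"method": "move_arm", "body": {
  "claw": [0,0,0],
  "dp": [
    [0,0,0.005],
    [0,0,0.003],
    [0,0,0]
  ],
  "turn": [
    [0,0,0],
    [0,0,0],
    [0,0,0]
  ]
}}

```text
clock: 10.17
position: [0.574, -0.3343, 0.0151]
ee_rot: [-0.626, 0.78, -0.0, 0.0]
ft_force: [-0.6, -0.6, -2.0]
grip_width: 0.192
```

{"method": "move_arm", "body": {
  "claw": [0,0,0],
  "dp": [
    [0,0,0.005],
    [0,0,0.003],
    [0,0,0]
  ],
  "turn": [
    [0,0,0],
    [0,0,0],
    [0,0,0]
  ]
}}

```text
clock: 10.42
position: [0.5741, -0.3344, 0.015]
ee_rot: [-0.626, 0.78, -0.0, 0.0]
ft_force: [-6.3, 3.9, 12.1]
grip_width: 0.187
```

Run:
```python
from h import *
o=manip.get_obs();print(o['position'],o['ft_force'])
a=save('side','s7.png')
cv2.imwrite('pics/s7c.png',cv2.resize(a[330:470,400:540,::-1],(600,600),interpolation=cv2.INTER_CUBIC))
```

```text
[ 0.5741 -0.3344  0.015 ] [-6.2578  3.9401 12.1202]
```

View pics/s7c.png

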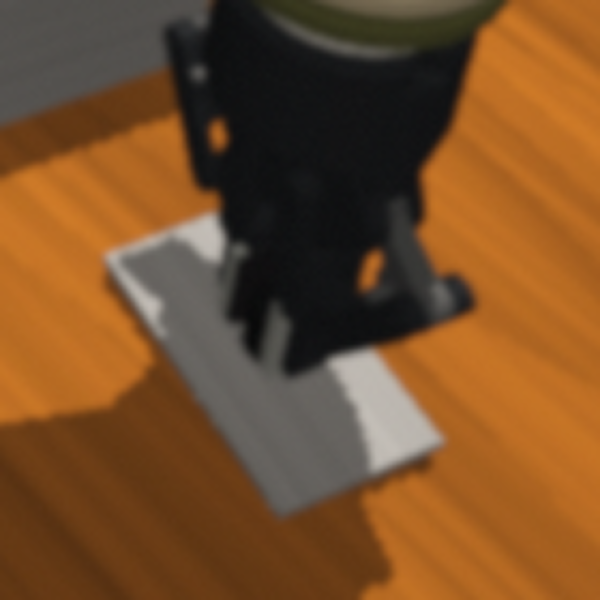

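{"method": "move_arm", "body": {
  "claw": [0.4,0.4,0.4,0.4,0.6,0.6,0.78,0.78],
  "dp": [
    [0,0,0],
    [0,0,0],
    [0,0,-0.1],
    [0,0,-0.2],
    [0,0,-0.2],
    [0,0,-0.2],
    [0,0,-0.2],
    [0,0,-0.2]
  ],
  "turn": [
    [0,0,0],
    [0,0,0],
    [0,0,0],
    [0,0,0],
    [0,0,0],
    [0,0,0],
    [0,0,0],
    [0,0,0]
  ]
}}

```text
clock: 11.13
position: [0.5737, -0.3342, 0.2356]
ee_rot: [-0.626, 0.78, -0.0, 0.0]
ft_force: [1.2, -0.6, -0.5]
grip_width: 0.779
```

{"method": "move_arm", "body": {
  "claw": [0.78,0.78,0.78,0.78,0.78,0.78,0.78,0.78],
  "dp": [
    [-0.151,0.101,0],
    [-0.151,0.101,0],
    [-0.151,0.101,0],
    [-0.151,0.101,0],
    [-0.151,0.101,0],
    [-0.151,0.101,0],
    [-0.151,0.101,0],
    [0,0,0]
  ],
  "turn": [
    [0,0,0],
    [0,0,0],
    [0,0,0],
    [0,0,0],
    [0,0,0],
    [0,0,0],
    [0,0,0],
    [0,0,0]
  ]
}}

```text
clock: 11.8
position: [0.4806, -0.0905, 0.2338]
ee_rot: [-0.629, 0.778, 0.001, 0.001]
ft_force: [1.4, 0.2, 0.0]
grip_width: 0.778
```

{"method": "move_arm", "body": {
  "claw": [0.78],
  "dp": [
    [0,0,0]
  ],
  "turn": [
    [0,0,0]
  ]
}}

```text
clock: 11.88
position: [0.4817, -0.0954, 0.2339]
ee_rot: [-0.627, 0.779, -0.0, 0.001]
ft_force: [1.1, -0.9, -0.6]
grip_width: 0.778
```

Run:
```python
from h import *
o=manip.get_obs();print(o['position'],R.from_quat(o['ee_rot']).as_matrix(),o['grip_width'])
save('wrist','w8.png');save('side','s8.png')
```

```text
[ 0.4817 -0.0954  0.2339] [[-0.2139 -0.9769  0.0011]
 [-0.9769  0.2139  0.0004]
 [-0.0006 -0.001  -1.    ]] 0.7780286030199167
```

View pics/raw_w8.png

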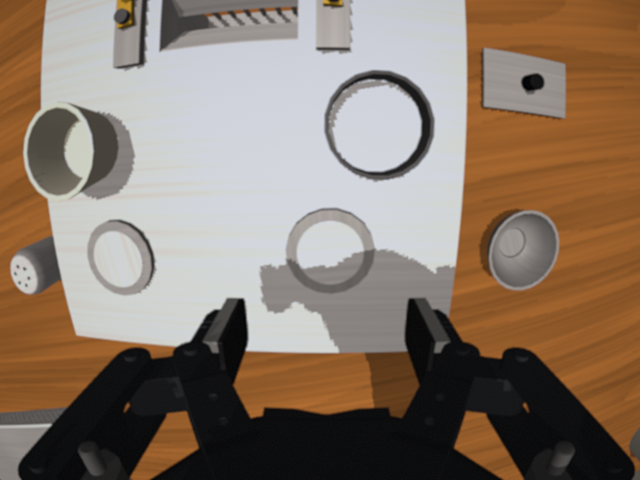

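View pics/raw_s8.png

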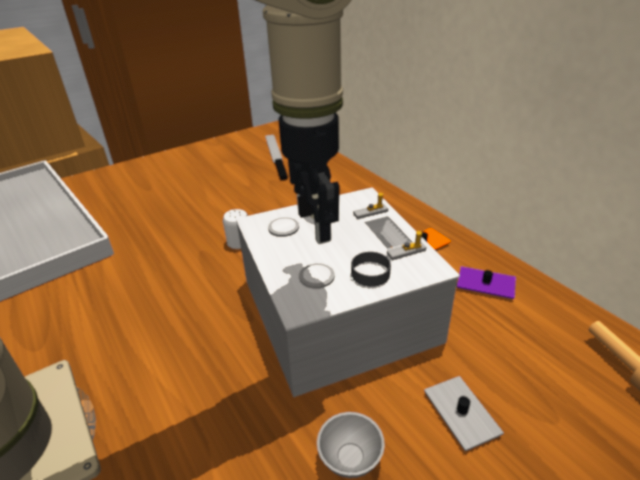

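```bash
cat >> h.py <<'E'
CC=np.array([.5568,-.0471]);YA=np.deg2rad(-12.6)
def loc(p):
    d=np.asarray(p)[:2]-CC;c,s=np.cos(YA),np.sin(YA);return np.array([c*d[0]+s*d[1],-s*d[0]+c*d[1]])
E
python3 - <<'E'
from h import *
o=manip.get_obs()
w=lambda p,z:onz('wrist',p,z,o)
for n,p,z in [('B',(330,250),.156),('A',(121,257),.156),('ring',(379,125),.172),('ramek',(60,152),.19),('edgeL',(162,49),.15),('edgeR',(298,39),.15),('nearR',(409,352),.15),('nearL',(76,335),.15),('cover knob',(533,82),.033),('tcp',None,0)]:
    q=w(p,z) if p else o['position'];print(n,q,loc(q))
E
```

```text
B [ 0.4838 -0.1014  0.156 ] [-0.0594 -0.0689]
A [0.5102 0.0427 0.156 ] [-0.065   0.0775]
ring [ 0.5528 -0.144   0.172 ] [ 0.0173 -0.0954]
ramek [0.5893 0.0412 0.19  ] [0.0125 0.0933]
edgeL [ 0.6366 -0.0254  0.15  ] [0.0732 0.0386]
edgeR [ 0.6158 -0.1111  0.15  ] [ 0.0715 -0.0496]
nearR [ 0.392  -0.1409  0.15  ] [-0.1404 -0.1275]
nearL [0.4537 0.1263 0.15  ] [-0.1384  0.1467]
cover knob [ 0.5726 -0.3326  0.033 ] [ 0.0777 -0.2752]
tcp [ 0.482  -0.098   0.2337] [-0.0619 -0.0659]
```

{"method": "move_arm", "body": {
  "claw": [0.78,0.78,0.78,0.78,0.78,0.78,0.78,0.78],
  "dp": [
    [0,0,0.15],
    [0,0,0.1],
    [0,0,0.07],
    [0,0,0.04],
    [0,0,0.015],
    [0,0,0.01],
    [0,0,0.01],
    [0,0,0]
  ],
  "turn": [
    [0,0,0],
    [0,0,0],
    [0,0,0],
    [0,0,0],
    [0,0,0],
    [0,0,0],
    [0,0,0],
    [0,0,0]
  ]
}}

```text
clock: 12.65
position: [0.4823, -0.0974, 0.155]
ee_rot: [-0.625, 0.78, -0.0, 0.0]
ft_force: [0.2, 0.1, -0.5]
grip_width: 0.783
```

Run:
```python
from h import *
o=manip.get_obs();print(o['position'],loc(o['position']),o['ft_force'])
a=save('side','s9.png')
cv2.imwrite('pics/s9c.png',cv2.resize(a[190:350,230:430,::-1],(750,600),interpolation=cv2.INTER_CUBIC))
```

```text
[ 0.4823 -0.0974  0.155 ] [-0.0617 -0.0654] [ 0.2327  0.0678 -0.5191]
```

View pics/s9c.png

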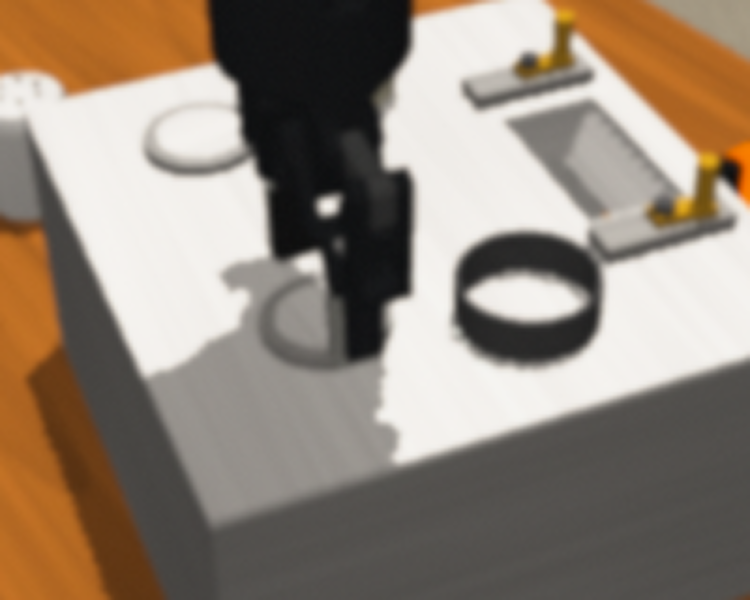

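{"method": "move_arm", "body": {
  "claw": [0.78,0.78,0.78],
  "dp": [
    [0,0,0.01],
    [0,0,0.005],
    [0,0,0]
  ],
  "turn": [
    [0,0,0],
    [0,0,0],
    [0,0,0]
  ]
}}

```text
clock: 12.95
position: [0.4819, -0.0971, 0.1515]
ee_rot: [-0.626, 0.78, -0.0, 0.0]
ft_force: [0.1, 0.0, -0.7]
grip_width: 0.781
```

{"method": "move_arm", "body": {
  "claw": [0.78,0.78,0.78],
  "dp": [
    [0,0,0.005],
    [0,0,0.005],
    [0,0,0]
  ],
  "turn": [
    [0,0,0],
    [0,0,0],
    [0,0,0]
  ]
}}

```text
clock: 13.2
position: [0.4817, -0.0971, 0.1493]
ee_rot: [-0.626, 0.78, 0.0, -0.0]
ft_force: [0.6, 0.0, 1.1]
grip_width: 0.781
```

{"method": "move_arm", "body": {
  "claw": [0.78,0.78,0.78],
  "dp": [
    [0,0,0.005],
    [0,0,0.005],
    [0,0,0]
  ],
  "turn": [
    [0,0,0],
    [0,0,0],
    [0,0,0]
  ]
}}

```text
clock: 13.45
position: [0.4818, -0.0971, 0.1473]
ee_rot: [-0.626, 0.78, 0.0, -0.0]
ft_force: [0.2, 0.1, -0.2]
grip_width: 0.775
```

{"method": "move_arm", "body": {
  "claw": [0.78,0.78,0.78],
  "dp": [
    [0,0,0.005],
    [0,0,0.005],
    [0,0,0]
  ],
  "turn": [
    [0,0,0],
    [0,0,0],
    [0,0,0]
  ]
}}

```text
clock: 13.7
position: [0.4818, -0.0972, 0.1453]
ee_rot: [-0.626, 0.78, 0.0, -0.0]
ft_force: [-0.6, -0.4, 0.7]
grip_width: 0.784
```

{"method": "move_arm", "body": {
  "claw": [0.78,0.78,0.78],
  "dp": [
    [0,0,0.005],
    [0,0,0.003],
    [0,0,0]
  ],
  "turn": [
    [0,0,0],
    [0,0,0],
    [0,0,0]
  ]
}}

```text
clock: 13.95
position: [0.4818, -0.0971, 0.1438]
ee_rot: [-0.626, 0.78, 0.0, -0.0]
ft_force: [0.3, -0.3, 0.4]
grip_width: 0.778
```

{"method": "move_arm", "body": {
  "claw": [0.78,0.78,0.78],
  "dp": [
    [0,0,0.005],
    [0,0,0.003],
    [0,0,0]
  ],
  "turn": [
    [0,0,0],
    [0,0,0],
    [0,0,0]
  ]
}}

```text
clock: 14.2
position: [0.482, -0.0972, 0.1433]
ee_rot: [-0.626, 0.78, -0.0, 0.0]
ft_force: [-4.6, 0.4, 11.6]
grip_width: 0.778
```

Run:
```python
from h import *
o=manip.get_obs();print(o['position'],loc(o['position']),o['ft_force'])
a=save('side','s10.png')
cv2.imwrite('pics/s10c.png',cv2.resize(a[220:320,260:385,::-1],(750,600),interpolation=cv2.INTER_CUBIC))
```

```text
[ 0.482  -0.0972  0.1433] [-0.0621 -0.0652] [-4.6402  0.3749 11.5698]
```

View pics/s10c.png

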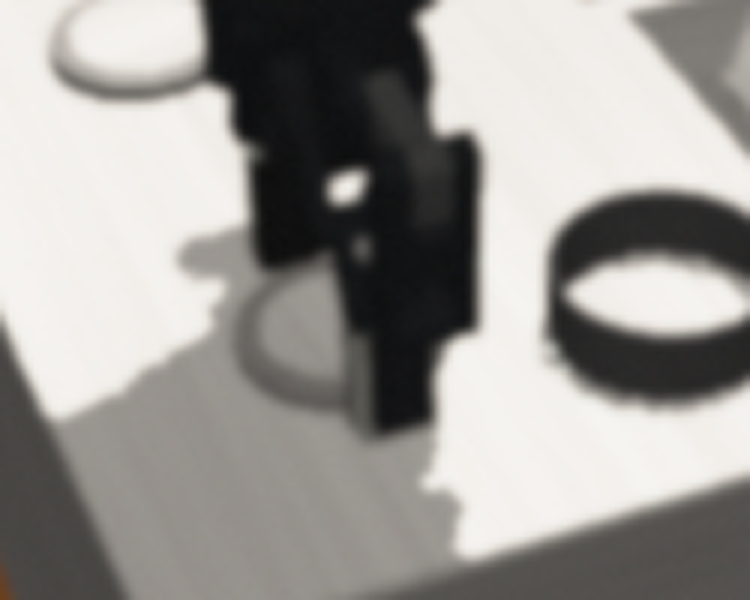

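{"method": "move_arm", "body": {
  "claw": [0.78,0.78,0.78,0.78,0.78,0.78,0.78,0.78],
  "dp": [
    [0,0,-0.0165],
    [-0.03,0,0],
    [-0.04,0,0],
    [-0.05,0,0],
    [-0.05,0,0],
    [-0.05,0,0],
    [-0.05,0,0],
    [-0.04,0,0]
  ],
  "turn": [
    [0,0,0],
    [0,0,0],
    [0,0,0],
    [0,0,0],
    [0,0,0],
    [0,0,0],
    [0,0,0],
    [0,0,0]
  ]
}}

```text
clock: 14.92
position: [0.4956, -0.035, 0.1455]
ee_rot: [-0.626, 0.78, 0.0, 0.0]
ft_force: [0.3, 0.1, 0.4]
grip_width: 0.781
```

{"method": "move_arm", "body": {
  "claw": [0.78,0.78,0.78,0.78],
  "dp": [
    [-0.02,0,0],
    [-0.01,0,0],
    [-0.006,0,0],
    [0,0,0]
  ],
  "turn": [
    [0,0,0],
    [0,0,0],
    [0,0,0],
    [0,0,0]
  ]
}}

```text
clock: 15.25
position: [0.4969, -0.0296, 0.1456]
ee_rot: [-0.626, 0.78, 0.0, 0.0]
ft_force: [-0.0, -0.1, 0.3]
grip_width: 0.781
```

Run:
```python
from h import *
o=manip.get_obs();print(o['position'],loc(o['position']),o['ft_force'])
a=save('side','s11.png')
cv2.imwrite('pics/s11c.png',cv2.resize(a[190:350,230:430,::-1],(750,600),interpolation=cv2.INTER_CUBIC))
```

```text
[ 0.4969 -0.0296  0.1456] [-0.0623  0.004 ] [-0.0218 -0.1171  0.2568]
```

View pics/s11c.png

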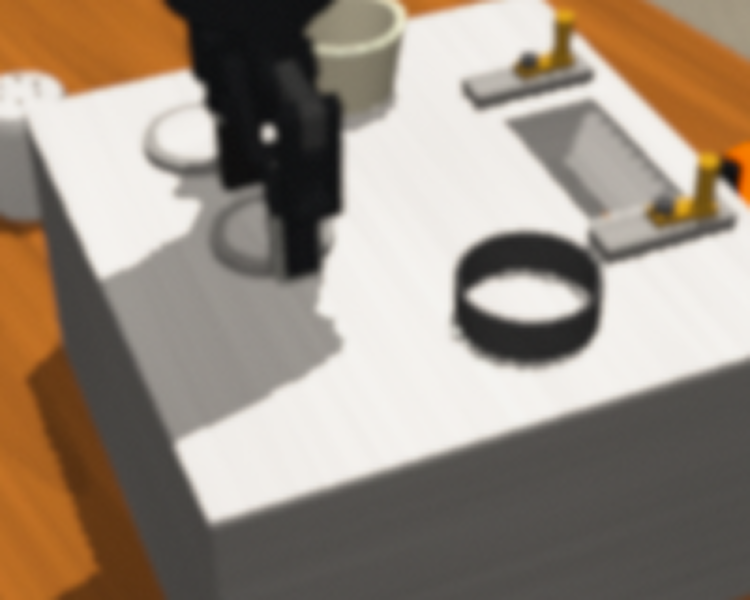

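{"method": "move_arm", "body": {
  "claw": [0.78,0.78,0.28,0.28,0.28,0.28,0.28,0.28],
  "dp": [
    [0,0,-0.08],
    [0,0,-0.08],
    [0.025,0.11,0],
    [0,0.11,0],
    [0,0,0.0],
    [0,0,0.08],
    [0,0,0.05],
    [0,0,0]
  ],
  "turn": [
    [0,0,0],
    [0,0,0],
    [0,0,0],
    [0,0,0],
    [0,0,0],
    [0,0,0],
    [0,0,0],
    [0,0,0]
  ]
}}

```text
clock: 15.97
position: [0.4527, -0.0253, 0.1506]
ee_rot: [-0.625, 0.78, 0.0, -0.0]
ft_force: [0.5, -0.3, 0.4]
grip_width: 0.277
```

Run:
```python
from h import *
o=manip.get_obs();print(o['position'],loc(o['position']),o['ft_force'],o['grip_width'])
save('wrist','w12.png')
a=save('side','s12.png')
cv2.imwrite('pics/s12c.png',cv2.resize(a[190:350,230:430,::-1],(750,600),interpolation=cv2.INTER_CUBIC))
```

```text
[ 0.4527 -0.0253  0.1506] [-0.1064 -0.0014] [ 0.4964 -0.2692  0.3508] 0.27665569633612086
```

View pics/raw_w12.png

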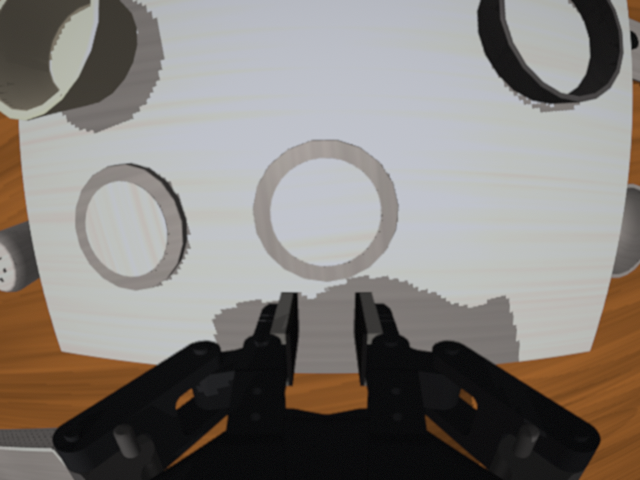

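View pics/s12c.png

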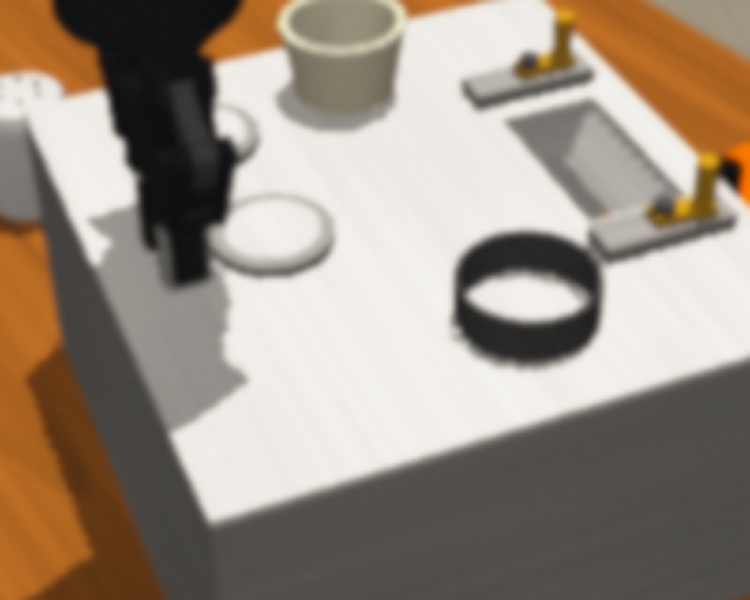

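{"method": "move_arm", "body": {
  "claw": [0.28,0.28,0.28,0.28,0.28,0.28,0.28,0.28],
  "dp": [
    [0,-0.02,0],
    [0,-0.03,0],
    [0,-0.04,0],
    [0,-0.04,0],
    [0,-0.04,0],
    [0,-0.04,0],
    [0,-0.04,0],
    [0,-0.04,0]
  ],
  "turn": [
    [0,0,0],
    [0,0,0],
    [0,0,0],
    [0,0,0],
    [0,0,0],
    [0,0,0],
    [0,0,0],
    [0,0,0]
  ]
}}

```text
clock: 16.73
position: [0.5104, -0.0378, 0.1515]
ee_rot: [-0.626, 0.78, 0.0, -0.0]
ft_force: [-0.3, 0.6, 0.6]
grip_width: 0.279
```

{"method": "move_arm", "body": {
  "claw": [0.28,0.28,0.28,0.28,0.28,0.28,0.28,0.28],
  "dp": [
    [0,-0.04,0],
    [0,-0.04,0],
    [0,-0.04,0],
    [0,-0.04,0],
    [0,-0.04,0],
    [0,-0.03,0],
    [0,-0.02,0],
    [0,-0.01,0]
  ],
  "turn": [
    [0,0,0],
    [0,0,0],
    [0,0,0],
    [0,0,0],
    [0,0,0],
    [0,0,0],
    [0,0,0],
    [0,0,0]
  ]
}}

```text
clock: 17.4
position: [0.5607, -0.049, 0.1515]
ee_rot: [-0.625, 0.78, 0.0, -0.0]
ft_force: [-0.0, 0.3, -1.0]
grip_width: 0.28
```

Run:
```python
from h import *
o=manip.get_obs();print(o['position'],loc(o['position']),o['ft_force'],o['grip_width'])
save('wrist','w13.png')
```

```text
[ 0.5607 -0.049   0.1515] [ 0.0042 -0.001 ] [-0.0247  0.3481 -1.0218] 0.28049472783074286
```

View pics/raw_w13.png

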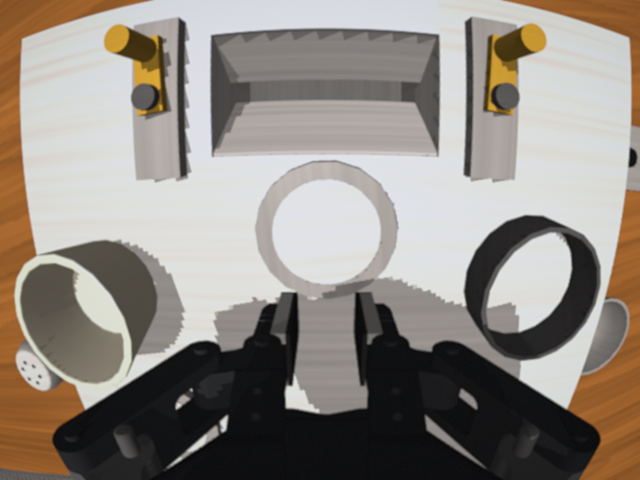

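{"method": "move_arm", "body": {
  "claw": [0.28,0.28,0.28,0.28,0.28,0.28,0.28,0.28],
  "dp": [
    [0,-0.015,0],
    [0,-0.015,0],
    [0,-0.015,0],
    [0,-0.015,0],
    [0,-0.015,0],
    [0,-0.015,0],
    [0,-0.012,0],
    [0,-0.01,0]
  ],
  "turn": [
    [0,0,0],
    [0,0,0],
    [0,0,0],
    [0,0,0],
    [0,0,0],
    [0,0,0],
    [0,0,0],
    [0,0,0]
  ]
}}

```text
clock: 18.12
position: [0.5824, -0.0538, 0.1516]
ee_rot: [-0.626, 0.78, 0.0, 0.0]
ft_force: [-0.2, -0.4, -0.5]
grip_width: 0.285
```

{"method": "move_arm", "body": {
  "claw": [0.28,0.28,0.28,0.28,0.28,0.28,0.28,0.28],
  "dp": [
    [0,-0.01,0],
    [0,-0.01,0],
    [0,-0.01,0],
    [0,-0.01,0],
    [0,-0.01,0],
    [0,-0.01,0],
    [0,0,0],
    [0,0,0]
  ],
  "turn": [
    [0,0,0],
    [0,0,0],
    [0,0,0],
    [0,0,0],
    [0,0,0],
    [0,0,0],
    [0,0,0],
    [0,0,0]
  ]
}}

```text
clock: 18.78
position: [0.594, -0.0563, 0.1516]
ee_rot: [-0.626, 0.78, -0.0, 0.0]
ft_force: [-0.1, 0.6, -0.1]
grip_width: 0.283
```

Run:
```python
from h import *
o=manip.get_obs();print(o['position'],loc(o['position']),o['ft_force'],o['grip_width'])
save('wrist','w14.png')
```

```text
[ 0.594  -0.0563  0.1516] [ 0.0383 -0.0009] [-0.1035  0.5616 -0.0782] 0.28253321995500535
```

View pics/raw_w14.png

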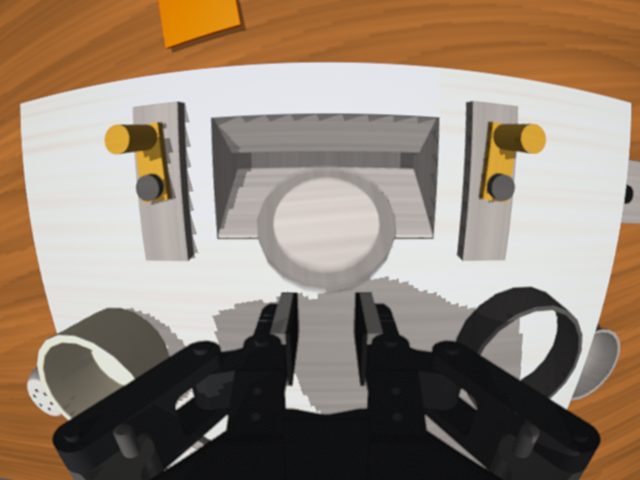

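Disc at (327,230) has started tipping. I'll keep going slowly.

{"method": "move_arm", "body": {
  "claw": [0.28,0.28,0.28,0.28,0.28,0.28,0.28,0.28],
  "dp": [
    [0,-0.008,0],
    [0,-0.008,0],
    [0,-0.008,0],
    [0,-0.008,0],
    [0,-0.008,0],
    [0,0,0],
    [0,0,0],
    [0,0,0]
  ],
  "turn": [
    [0,0,0],
    [0,0,0],
    [0,0,0],
    [0,0,0],
    [0,0,0],
    [0,0,0],
    [0,0,0],
    [0,0,0]
  ]
}}

```text
clock: 19.5
position: [0.6016, -0.0581, 0.1516]
ee_rot: [-0.626, 0.78, 0.0, 0.0]
ft_force: [-0.4, 0.0, -0.9]
grip_width: 0.281
```

Run:
```python
from h import *
o=manip.get_obs();print(o['position'],loc(o['position']),o['ft_force'],o['grip_width'])
save('wrist','w15.png')
```

```text
[ 0.6016 -0.0581  0.1516] [ 0.0461 -0.0009] [-0.4098  0.0453 -0.9235] 0.28060755267045534
```

View pics/raw_w15.png

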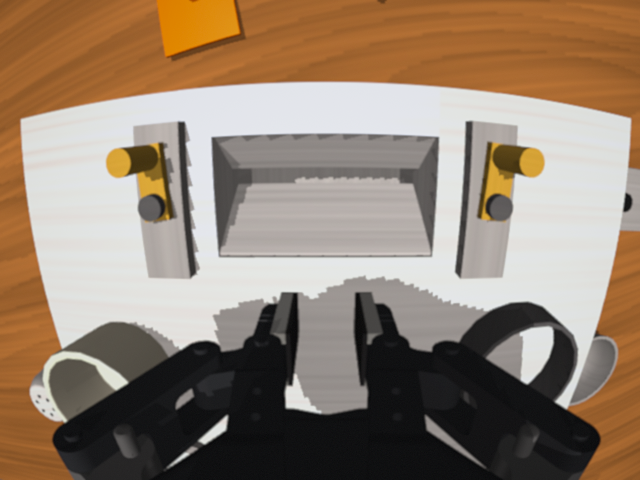

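Run:
```python
from h import *
o=manip.get_obs();o=dict(o);o['position']=np.array([.4527,-.0253,.1506])
for p in [(131,227),(128,227)]:
    q=onz('wrist',p,.156,o);print(q,loc(q))
print(loc(onz('wrist',(326,209),.156,o)))
for q in [(.5082,.0481),(.5088,.0536),(.5108,.0506),(.5106,.0454)]: print(loc(q))
```

```text
[0.5086 0.046  0.156 ] [-0.0674  0.0803]
[0.5089 0.0475 0.156 ] [-0.0673  0.0818]
[-0.061  -0.0019]
[-0.0682  0.0823]
[-0.0688  0.0878]
[-0.0662  0.0853]
[-0.0653  0.0802]
```

{"method": "move_arm", "body": {
  "claw": [0.28,0.5,0.78,0.78,0.78,0.78,0.78,0.78],
  "dp": [
    [0,0,-0.2],
    [0,0,-0.2],
    [-0.104,0.141,0],
    [-0.104,0.141,0],
    [-0.104,0.141,0],
    [-0.103,0.142,0],
    [0,0,0],
    [0,0,0]
  ],
  "turn": [
    [0,0,0],
    [0,0,0],
    [0,0,0],
    [0,0,0],
    [0,0,0],
    [0,0,0],
    [0,0,0],
    [0,0,0]
  ]
}}

```text
clock: 20.22
position: [0.5086, 0.0491, 0.2321]
ee_rot: [-0.627, 0.779, -0.0, 0.001]
ft_force: [0.6, -1.1, 0.0]
grip_width: 0.777
```

Run:
```python
from h import *
o=manip.get_obs();print(o['position'],loc(o['position']),o['ft_force'],o['grip_width'])
save('wrist','w16.png');save('scene','sc16.png')
```

```text
[0.5086 0.0491 0.2321] [-0.068   0.0834] [ 0.5907 -1.1323  0.0026] 0.7772799640764009
```

View pics/raw_w16.png

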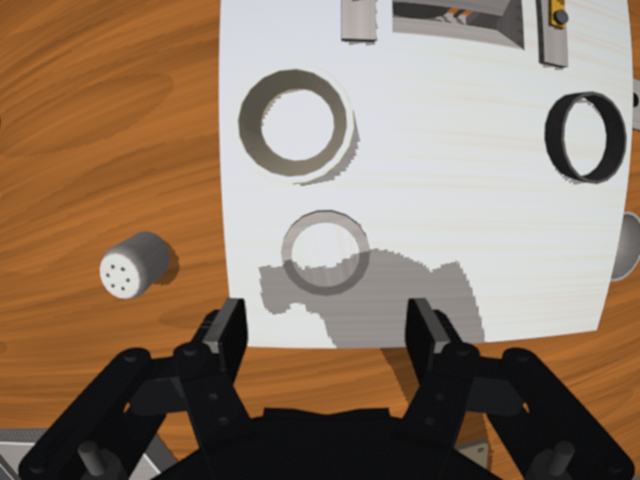

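View pics/raw_sc16.png

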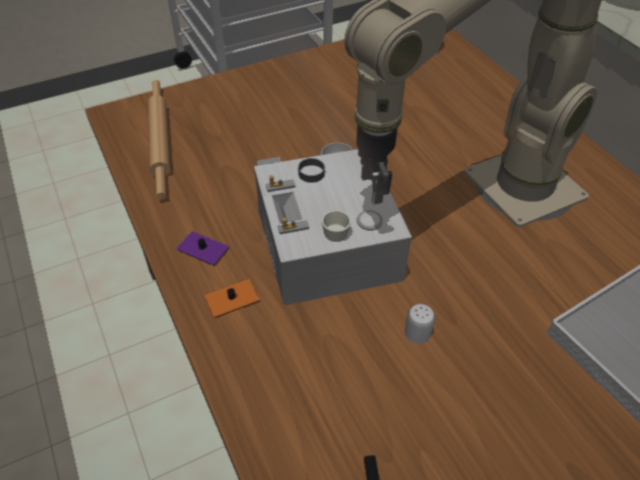

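{"method": "move_arm", "body": {
  "claw": [0.78,0.78,0.78,0.78,0.78,0.78,0.78],
  "dp": [
    [0,0,0.15],
    [0,0,0.12],
    [0,0,0.08],
    [0,0,0.05],
    [0,0,0.02],
    [0,0,0.01],
    [0,0,0]
  ],
  "turn": [
    [0,0,0],
    [0,0,0],
    [0,0,0],
    [0,0,0],
    [0,0,0],
    [0,0,0],
    [0,0,0]
  ]
}}

```text
clock: 20.9
position: [0.5099, 0.0472, 0.1461]
ee_rot: [-0.625, 0.78, -0.0, 0.0]
ft_force: [0.5, 0.4, -0.6]
grip_width: 0.783
```

Run:
```python
from h import *
o=manip.get_obs();print(o['position'],loc(o['position']),o['ft_force'],o['grip_width'])
```

```text
[0.5099 0.0472 0.1461] [-0.0663  0.0818] [ 0.4891  0.417  -0.5553] 0.7826324423717437
```

{"method": "move_arm", "body": {
  "claw": [0.78,0.78,0.78,0.78,0.78,0.78,0.78,0.78],
  "dp": [
    [0.02,0,0],
    [0.03,0,0],
    [0.04,0,0],
    [0.05,0,0],
    [0.05,0,0],
    [0.05,0,0],
    [0.05,0,0],
    [0.05,0,0]
  ],
  "turn": [
    [0,0,0],
    [0,0,0],
    [0,0,0],
    [0,0,0],
    [0,0,0],
    [0,0,0],
    [0,0,0],
    [0,0,0]
  ]
}}

```text
clock: 21.57
position: [0.4943, -0.0201, 0.1457]
ee_rot: [-0.625, 0.78, -0.0, 0.0]
ft_force: [0.7, 0.7, 0.7]
grip_width: 0.783
```

{"method": "move_arm", "body": {
  "claw": [0.78,0.78,0.78,0.78,0.78],
  "dp": [
    [0.04,0,0],
    [0.03,0,0],
    [0.02,0,0],
    [0.01,0,0],
    [0,0,0]
  ],
  "turn": [
    [0,0,0],
    [0,0,0],
    [0,0,0],
    [0,0,0],
    [0,0,0]
  ]
}}

```text
clock: 21.98
position: [0.4902, -0.0387, 0.1456]
ee_rot: [-0.625, 0.78, -0.0, -0.0]
ft_force: [0.5, -0.1, 0.9]
grip_width: 0.777
```

Run:
```python
from h import *
o=manip.get_obs();print(o['position'],loc(o['position']),o['ft_force'],o['grip_width'])
```

```text
[ 0.4902 -0.0387  0.1456] [-0.0669 -0.0063] [ 0.4944 -0.1043  0.8592] 0.7770441897304389
```

{"method": "move_arm", "body": {
  "claw": [0.78,0.78,0.28,0.28,0.28,0.28,0.28,0.28],
  "dp": [
    [0,0,-0.08],
    [0,0,-0.08],
    [-0.026,0.11,0],
    [0,0.11,0],
    [0,0,0.0],
    [0,0,0.08],
    [0,0,0.05],
    [0,0,0]
  ],
  "turn": [
    [0,0,0],
    [0,0,0],
    [0,0,0],
    [0,0,0],
    [0,0,0],
    [0,0,0],
    [0,0,0],
    [0,0,0]
  ]
}}

```text
clock: 22.65
position: [0.4483, -0.0235, 0.1506]
ee_rot: [-0.626, 0.78, 0.0, -0.0]
ft_force: [0.1, 0.8, 0.9]
grip_width: 0.278
```

Run:
```python
from h import *
o=manip.get_obs();print(o['position'],loc(o['position']),o['ft_force'],o['grip_width'])
save('wrist','w17.png')
```

```text
[ 0.4483 -0.0235  0.1506] [-0.1111 -0.0007] [0.0582 0.7965 0.9231] 0.27760672513184304
```

View pics/raw_w17.png

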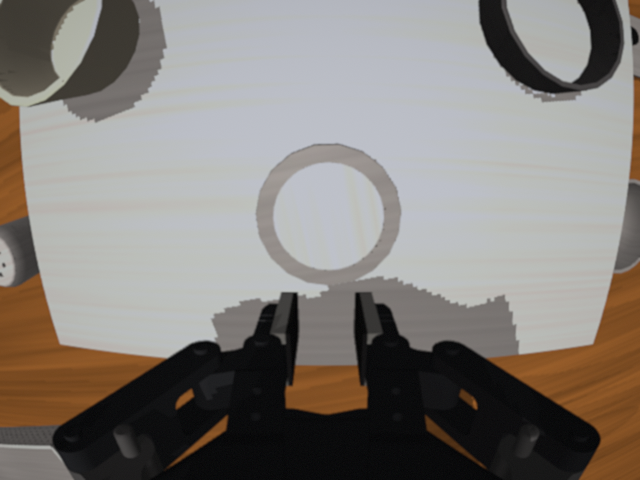

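Same situation as for the first disc, which is centred at (328,213). I'll repeat the push; TCP travel to local x 0.046 is 157 mm.

{"method": "move_arm", "body": {
  "claw": [0.28,0.28,0.28,0.28,0.28,0.28,0.28,0.28],
  "dp": [
    [0,-0.02,0],
    [0,-0.03,0],
    [0,-0.04,0],
    [0,-0.04,0],
    [0,-0.04,0],
    [0,-0.04,0],
    [0,-0.04,0],
    [0,-0.04,0]
  ],
  "turn": [
    [0,0,0],
    [0,0,0],
    [0,0,0],
    [0,0,0],
    [0,0,0],
    [0,0,0],
    [0,0,0],
    [0,0,0]
  ]
}}

```text
clock: 23.37
position: [0.5059, -0.0366, 0.1515]
ee_rot: [-0.626, 0.78, 0.0, -0.0]
ft_force: [-0.1, -0.2, 0.0]
grip_width: 0.28
```

{"method": "move_arm", "body": {
  "claw": [0.28,0.28,0.28,0.28,0.28,0.28,0.28,0.28],
  "dp": [
    [0,-0.04,0],
    [0,-0.04,0],
    [0,-0.04,0],
    [0,-0.04,0],
    [0,-0.04,0],
    [0,-0.04,0],
    [0,-0.025,0],
    [0,-0.015,0]
  ],
  "turn": [
    [0,0,0],
    [0,0,0],
    [0,0,0],
    [0,0,0],
    [0,0,0],
    [0,0,0],
    [0,0,0],
    [0,0,0]
  ]
}}

```text
clock: 24.03
position: [0.5604, -0.0487, 0.1515]
ee_rot: [-0.626, 0.78, -0.0, -0.0]
ft_force: [-0.5, 1.3, 0.6]
grip_width: 0.284
```

{"method": "move_arm", "body": {
  "claw": [0.28,0.28,0.28,0.28,0.28,0.28,0.28,0.28],
  "dp": [
    [0,-0.015,0],
    [0,-0.015,0],
    [0,-0.015,0],
    [0,-0.015,0],
    [0,-0.015,0],
    [0,-0.015,0],
    [0,-0.012,0],
    [0,-0.01,0]
  ],
  "turn": [
    [0,0,0],
    [0,0,0],
    [0,0,0],
    [0,0,0],
    [0,0,0],
    [0,0,0],
    [0,0,0],
    [0,0,0]
  ]
}}

```text
clock: 24.7
position: [0.5818, -0.0535, 0.1516]
ee_rot: [-0.626, 0.78, -0.0, 0.0]
ft_force: [0.1, 0.1, 0.2]
grip_width: 0.283
```

Run:
```python
from h import *
o=manip.get_obs();print(o['position'],loc(o['position']),o['ft_force'],o['grip_width'])
save('wrist','w18.png')
```

```text
[ 0.5818 -0.0535  0.1516] [ 0.0258 -0.0008] [0.1354 0.1371 0.1662] 0.2831379477431417
```

View pics/raw_w18.png

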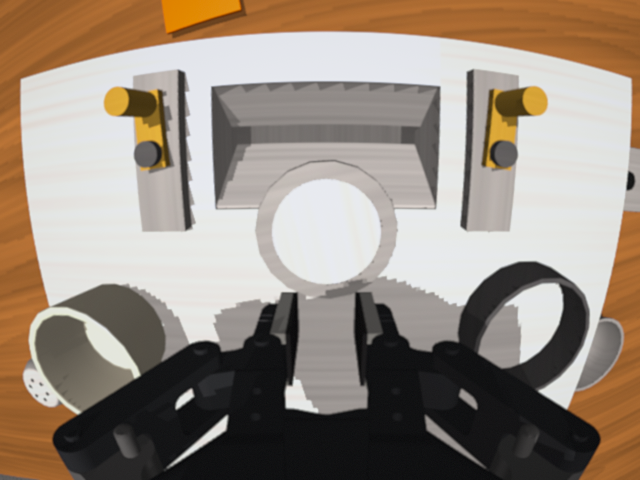

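{"method": "move_arm", "body": {
  "claw": [0.28,0.28,0.28,0.28,0.28,0.28,0.28,0.28],
  "dp": [
    [0,-0.01,0],
    [0,-0.01,0],
    [0,-0.01,0],
    [0,-0.01,0],
    [0,-0.01,0],
    [0,-0.01,0],
    [0,-0.008,0],
    [0,-0.008,0]
  ],
  "turn": [
    [0,0,0],
    [0,0,0],
    [0,0,0],
    [0,0,0],
    [0,0,0],
    [0,0,0],
    [0,0,0],
    [0,0,0]
  ]
}}

```text
clock: 25.42
position: [0.5966, -0.0567, 0.1516]
ee_rot: [-0.626, 0.78, -0.0, 0.0]
ft_force: [-0.7, -0.1, 0.9]
grip_width: 0.279
```

{"method": "move_arm", "body": {
  "claw": [0.28,0.28,0.28,0.28,0.28,0.28,0.28],
  "dp": [
    [0,-0.008,0],
    [0,-0.008,0],
    [0,-0.008,0],
    [0,0,0],
    [0,0,0],
    [0,0,0],
    [0,0,0]
  ],
  "turn": [
    [0,0,0],
    [0,0,0],
    [0,0,0],
    [0,0,0],
    [0,0,0],
    [0,0,0],
    [0,0,0]
  ]
}}

```text
clock: 26.0
position: [0.6011, -0.0578, 0.1516]
ee_rot: [-0.626, 0.78, -0.0, 0.0]
ft_force: [-0.5, 0.8, 0.3]
grip_width: 0.284
```

Run:
```python
from h import *
o=manip.get_obs();print(o['position'],loc(o['position']),o['ft_force'],o['grip_width'])
save('wrist','w19.png')
```

```text
[ 0.6011 -0.0578  0.1516] [ 0.0455 -0.0008] [-0.4707  0.7572  0.3287] 0.28383824235819033
```

View pics/raw_w19.png

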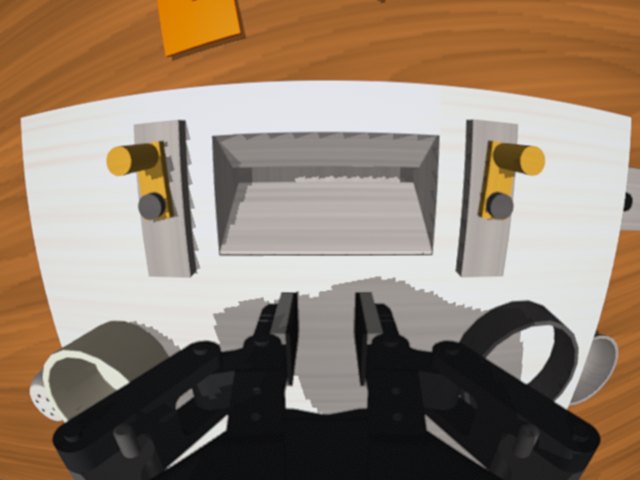

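{"method": "move_arm", "body": {
  "claw": [0.28,0.28,0.28,0.28,0.28,0.28,0.28,0.28],
  "dp": [
    [0,0,-0.2],
    [0,0,-0.2],
    [0,-0.19,0],
    [0,-0.19,0],
    [0,-0.19,0],
    [0,-0.19,0],
    [0,-0.19,0],
    [0,0,0]
  ],
  "turn": [
    [0,0,0],
    [0,0,0],
    [0,0,0],
    [0,0,0],
    [0,0,0],
    [0,0,0],
    [0,0,0],
    [0,0,0]
  ]
}}

```text
clock: 26.72
position: [0.7904, -0.0998, 0.2237]
ee_rot: [-0.626, 0.78, 0.001, -0.003]
ft_force: [-0.9, -0.2, -4.3]
grip_width: 0.279
```

Run:
```python
from h import *
o=manip.get_obs();print(o['position'],loc(o['position']),o['joint_pos'])
a=save('wrist','w20.png')
b=save('scene','sc20.png')
cv2.imwrite('pics/sc20c.png',cv2.resize(b[140:310,240:420,::-1],(635,600),interpolation=cv2.INTER_CUBIC))
```

```text
[ 0.7904 -0.0998  0.2237] [ 0.2395 -0.0005] [-0.0338  0.7616  0.2196  0.8617 -0.149   1.5365 -1.6571]
```

View pics/raw_w20.png

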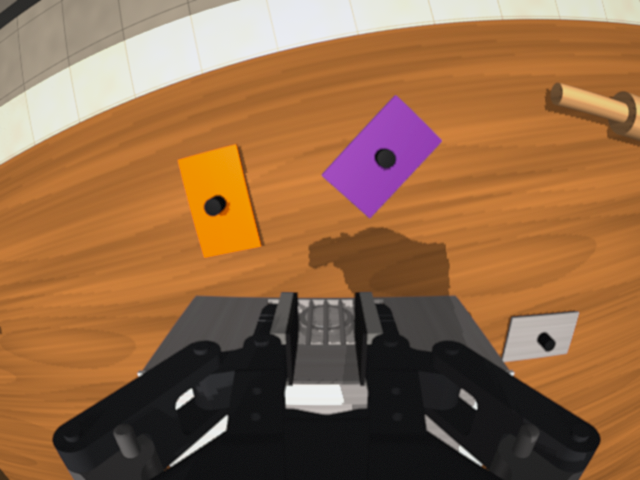

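View pics/sc20c.png

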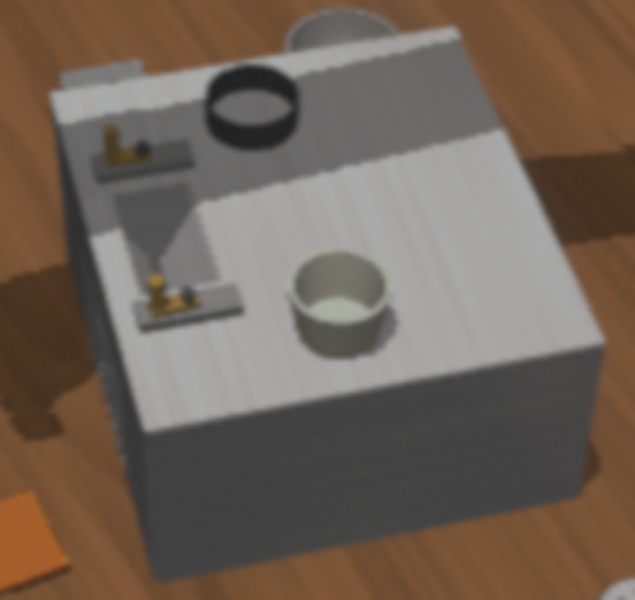

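Disc(s) are visible behind the bars at (327,318). I'll open the fingers for a clearer crop.

{"method": "move_arm", "body": {
  "claw": [1,1,1,1],
  "dp": [
    [0,0,0],
    [0,0,0],
    [0,0,0],
    [0,0,0]
  ],
  "turn": [
    [0,0,0],
    [0,0,0],
    [0,0,0],
    [0,0,0]
  ]
}}

```text
clock: 27.15
position: [0.7858, -0.0987, 0.2338]
ee_rot: [-0.626, 0.78, -0.001, 0.001]
ft_force: [-0.4, 1.0, 0.1]
grip_width: 0.836
```

Run:
```python
from h import *
a=save('wrist','w21.png')
cv2.imwrite('pics/w21c.png',cv2.resize(a[280:400,245:405,::-1],(800,600),interpolation=cv2.INTER_CUBIC))
```

```text
(no output)
```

View pics/w21c.png

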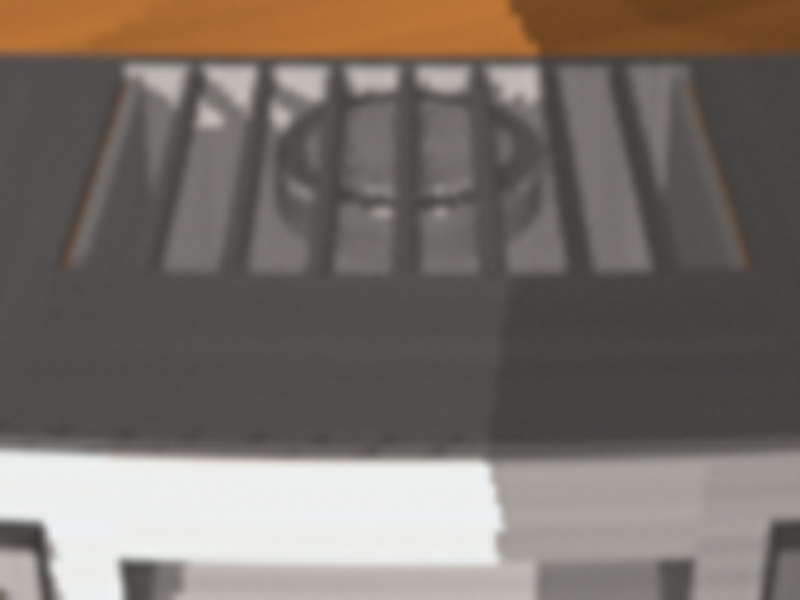

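Run:
```python
from h import *
a=save('side','s22.png')
o=manip.get_obs();print(o['clock'],o['ft_force'])
```

```text
27.25 [-0.1674  0.0756  0.1201]
```

View pics/raw_s22.png

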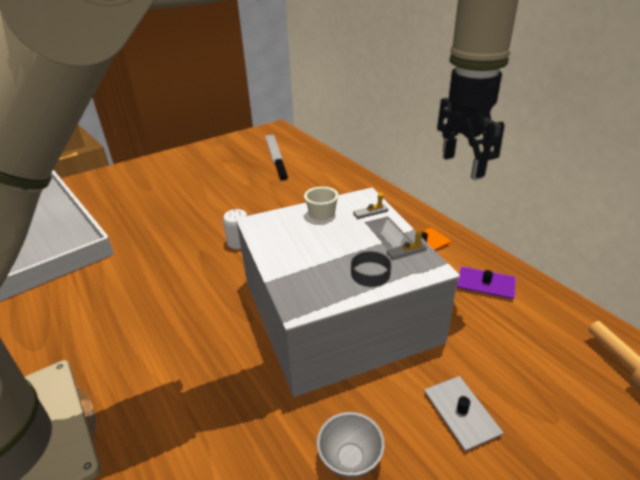

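The side view shows the deck clear of discs and both buttons aside. The cover lies flat at (463,412), and the ring, ramekin, dredger and bowl are where they were.

```bash
python3 -c "
from workcell import manip
print(manip.hand_in())"
```

```text
the job is handed in; nothing more can be done
None
```

I finished the job and handed it in at about 27.3 s, with the arm clear of everything.

- **Buttons and cover:** I turned both buttons aside against their stops (I measured the left at about 1.66 rad). I then lifted the cover out by its knob and set it flat, knob up, on the bench at about (0.574, -0.334).
- **Discs:** I pushed each disc along the deck to the middle with the open jaws, then slowly forward with the fingertips until it tipped into the mouth.
- **Last checks:** The deck, mouth and slot are empty of discs. The ring, ramekin, dredger, bowl and the orange and purple look-alikes look unmoved. In the moves' end readings the wrist force never went above about 15 N.
- **Less certain:** Through the bars, one disc in the bin is clear. The second shows only as a rim below it, so I read it as two stacked discs without having seen each one separately.

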